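# Slide a carrier under a spring clip

## Robot

A 6-joint arm with a two-finger parallel gripper is mounted at the origin on a cart in front of the work surface, level with it; the furniture and walls round the work are solid. World frame = base frame: x ahead of the robot, y to its left, z up, the work surface at z = 0. Lengths are in m, angles in rad, forces in N, time in s.
With the tool pointing down it reaches from about 0.425 to 0.95 m from the base axis. Payload 3.5 kg.
Tool frame: the origin (TCP) lies where the fingers leave the gripper's body, on its centre line; the fingertips stand 73 mm ahead of it and the grasp point (between the pads) lies 54 mm ahead of it (arm.grasp_offset is the distance from the TCP to the grasp point, in m); z points along the fingers, y is the line along which they close (so a half turn about z gives the same grasp; the last joint's range is limited). The gripper opens to 85 mm and grips with 20 to 120 N. Pads are 22 mm wide; open, the fingers measure 114 mm over their backs; the gripper's body (76 mm by 85 mm) begins 54 mm behind the grasp point. The pads swing forward as they close: fully open they stand 13 mm farther back than shut.
Start: joints at [-1.484, 0.286, 1.577, -0, 1.279, -0.15], TCP at [0.158, -0.656, 0.304] pointing down, gripper open.
Joint ranges: [-2.77, 2.77], [-0.9, 2.22], [0.21, 2.48], [-1.53, 4.67], [0.24, 2.81], [-2.84, 2.84]. Speed limits (rad/s): [2.79, 2.79, 3.14, 3.14, 3.14, 3.14].

## Interface

Orientations are given as [roll, pitch, yaw] about the fixed x, y, z axes, in that order (R = Rz(yaw) Ry(pitch) Rx(roll)).
In Python, from workcell import sense, viewer, workorder, arm gives the robot as it stands. The module is installed in compiled form; this text tells all that it offers.
- The arm moves only by the tool drive_tool, never from a script. Its argument "steps" is one flat list of numbers, 6 for each row, row after row: the shift along the tool's x, y, z in mm, then the turn, a rotation vector about the tool's x, y, z in degrees. A call has 1 to 10 rows; each row is the pose to reach, as a shift and turn from the pose commanded when the call began, along the tool's axes at that moment; what a row does not reach only later rows make up. A row lasts 1/8 s, in which the tool goes at most 62.5 mm and 10.7 degrees, less where a joint would pass 70% of its speed; a pose out of reach is approached as far as the arm can. A call with a gripper value outside its range is refused whole. "gripper" is the opening, from 0 (shut) to 1 (fully open), set as the call begins (left out, the last holds). The fingers move at their own pace and stop on an object; "squeeze" is the grip in N (left out, the last holds). Time passes only in rows, so rows that repeat a pose let the fingers close. It gives the time, the measured TCP pose, the force, the opening and the grip force at its end, in the units of the state.
- sense(): the state, without advancing time (a new reading comes with each control period).
- viewer.camera(name): name is "side" or "top" or "wrist"; returns the picture (420x560x3 uint8, red, green, blue); there is no depth.
- viewer.camera_model(name): a dict with "camera_matrix" (3x3 intrinsics, pixels), "world_to_cam" (4x4, takes a point from world to camera coordinates); the wrist camera has in their place "tool_from_camera" (4x4, takes a point from camera to tool coordinates, whose origin is the TCP and whose axes are the flange's). Camera axes: x right, y down, z forward; pixel columns grow to the right and rows downward; lengths in m; the calibration is good to about 2 mm. A picture is of the moment at which its call begins: read the wrist's pose just before it. camera_model takes no time and is no camera call.
- workorder.sign_off(): hands the job in; it is judged then, once.
The state is a dict: "time": time; "joint_positions": joint angles; "qvel": joint speeds; "joint_torque": joint torques, N m; "tool_pos": TCP position; "orientation": TCP orientation; "contact_force": force on the tool from outside, world axes, zero at the start; "ft_torque": the same for the moment, N m; "grip_width": finger opening in m; "finger_force": force on a finger pad.
Only numpy, scipy, OpenCV 4.12 (cv2) and the standard library are available. Lean on these libraries where they do the work, as an engineer would, in place of code of your own. Each camera call takes 0.05 s, during which the arm holds its last target. There are 200 camera calls.

## Task

Press the long steel tab of the spring clip down with one fingertip so that the clip's nose lifts, and while it stays held down push the flat slide carrier with the other fingertip along its guide rails, beneath the nose, until it is fully home against the end stop. Then let the tab come up so that the nose clamps the carrier. Only push the carrier, do not lift it or tip it up, and leave the marker, vials, petri dish and forceps where they are.

Things in the scene. Friction and masses are not known exactly. Their poses are not given: they have to be found in the camera images.
- fixture: dark steel slide-mounting fixture fixed to the worktop; base x -87..+85, y -66..+52 mm, deck 12 mm above the worktop. Origin on the worktop near its middle; x = push direction toward the end stop. Carrier lane: centre y = -33, rails 4 mm high, 47 mm apart. Clip hinge rod along x at y = +3, 24 mm above the worktop, lugs to 30 mm. Nothing but the tab is higher
- carrier: loose flat aluminium carrier with a glass slide, 70 (x) x 44 x 6 mm, 0.2 kg, between the rails. Across its rear (-x) end a push wall 4 mm thick, 44 mm wide, top 25 mm above the underside, rear face 35 mm behind the origin (centre of underside). Home: origin at fixture x +35, y -33, z +12 mm. Starts clear of the nose, 33 to 50 mm short of home
- end_stop (a point): centre of the lower edge of the bright steel end stop's face, at fixture x +70, y -33, z +12 mm, which the carrier's front edge meets when home; the stop is 14 mm high
- clip_nose (a point): fixed point below the clip's black nose at rest, 2 mm above the deck, at fixture x +53, y -24 mm; the nose is 22 mm long in x (+42..+64) and 8 mm in y, and at rest blocks the carrier
- spring_clip (a joint): angle of the sprung clip, rad: 0 = at rest, nose 2 mm above the deck; grows as the tab is pressed, 0.5 = limit. Above about 0.2 the nose clears the carrier (0.4: 13 mm above the deck). Springs back when let go, to 0.15 to 0.18 if the carrier is under the nose. Takes about 3 N on the tab to start, 10 N at 0.4. Hinge axis along fixture x
- tab_top (a point): middle of the press tab's upper face, moving with it: fixture x -39, y about +32 mm. Tab: bright steel strip, fixture x -85..+7, y +18..+46 mm. At rest it slopes up from the hinge, outer edge 40 mm above the worktop; at joint 0.4 it is level, 22 mm above the worktop, so a tip beside it at that height meets the carrier's wall, 66 mm across. A tip may slide along it in x, clip open
- marker_black: black felt marker lying beside the press tab, 133 x 13 x 14 mm; bystander; origin at the centre of its underside
- vial_1: small white screw vial with black cap, 22 mm wide, 50 mm tall, standing on the worktop; bystander; origin at the centre of its underside
- vial_3: small screw vial with pale cap, 22 mm wide, 50 mm tall, standing on the worktop beyond the end stop; bystander; origin at the centre of its underside
- petri_1: covered petri dish, 60 mm wide, 15 mm high, on the carrier-lane side of the fixture; bystander; origin at the centre of its underside
- forceps: steel forceps, 126 x 11 x 9 mm, lying beyond the petri dish; bystander; origin at the centre of its underside
Mind the look-alikes: they are no part of the job. Of the things that look like the carrier, the middle-sized one is meant.

How it is judged:
On the way, in this order (a step that is already met when the one before it is completed fails the run):
1. a fingertip holds the tab down, so that the nose is lifted, while the carrier is still outside it (value of joint spring_clip above 0.2 rad and contact force between the fingers and spring_clip above 0.5 N and x of carrier in the frame of fixture below 0.01 m), for 0.2 s.
2. the carrier is pushed by the fingers beneath the lifted nose, with the tab still held down (value of joint spring_clip above 0.2 rad and contact force between the fingers and spring_clip above 0.5 N and x of carrier in the frame of fixture above 0.015 m and contact force between the fingers and carrier above 0.05 N).
3. the carrier is home against the stop with the tab still held down (value of joint spring_clip above 0.2 rad and contact force between the fingers and spring_clip above 0.5 N and x of carrier in the frame of fixture between 0.032 and 0.038 m and y of carrier in the frame of fixture between -0.037 and -0.029 m and angle between carrier's own z axis and vertical below 0.05 rad), for 0.1 s.
At the end, for the whole second after the job is handed in: the carrier lies flat between the rails, its front edge within 3 mm of the end stop, at rest, and the clip's nose presses on it (joint 0.10 to 0.21, over 2 N) (x of carrier in the frame of fixture between 0.032 and 0.038 m and y of carrier in the frame of fixture between -0.037 and -0.029 m and angle between carrier's own z axis and vertical below 0.05 rad and value of joint spring_clip between 0.1 and 0.21 rad and contact force between spring_clip and carrier above 2 N and linear speed of carrier below 0.01 m/s); the robot touches nothing.
It fails at once if the carrier is lifted off the deck (10 mm) or tipped (0.25 rad) (z of carrier in the frame of fixture above 0.022 m or angle between carrier's own z axis and vertical above 0.25 rad).
It fails at once if a bystander (marker, vial, petri dish, forceps) is shifted by over 20 mm (distance of any of marker_black, vial_1, vial_3, petri_1, forceps from where it was at the start of the episode above 0.02 m).
It also fails if it takes over 38 s, if anything falls off the work surface, if the arm or the gripper's body presses on something with over 40 N, if the wrist force passes 120 N, or if a joint passes its speed limit or range.

## Working session

There is one attempt and no reset: what is moved stays moved. The work goes in short steps, Python scripts to look and compute and a tool call to move; the robot and the scene stay as the last step left them, time stands still between calls to the robot, and variables do not carry over. Pictures are saved under pics/ and viewed, at most 10 in all, crops included, and the job is handed in when it is done.

Besides the shell and the picture viewer there is one more tool, called after ">>>" as name(argument=value, ...) on one line, values as JSON. drive_tool: Moves the arm, as the interface text tells. Its arguments: {"type":"object","properties":{"steps":{"type":"array"},"gripper":{"type":"number"},"squeeze":{"type":"number"}},"required":["steps"]}

```bash
mkdir -p pics
python3 - <<'E'
from workcell import sense, viewer
import cv2
s=sense();print(s)
for n in("top","side"):
    cv2.imwrite(f"pics/{n}0.png",viewer.camera(n)[:,:,::-1]);m=viewer.camera_model(n);print(m)
print(viewer.camera_model("wrist"))
E
```

```text
{'time': 0.0, 'joint_positions': array([-1.48401843e+00,  2.87206442e-01,  1.57817522e+00, -1.57109169e-05,
        1.27858462e+00, -1.49997061e-01]), 'qvel': array([-0.00011171, -0.00084198, -0.00032964, -0.00047099, -0.00243946,
       -0.00028682]), 'joint_torque': array([-1.17003794e-03, -4.05989635e+01, -2.92623478e+01, -2.76839064e-04,
        5.85108486e-03,  4.15739379e-06]), 'tool_pos': array([ 0.1583197 , -0.65567397,  0.30252074]), 'orientation': array([-3.13924344e+00, -3.39836997e-04,  2.36779107e-01]), 'contact_force': array([ 0.43921323, -0.39118365, -0.09405376]), 'ft_torque': array([-0.05289945, -0.02994001,  0.01615064]), 'finger_force': 0.0, 'grip_width': 0.08511565409699799}
{'camera_matrix': array([[392.38057254,   0.        , 279.76656402],
       [  0.        , 392.38057254, 210.57663686],
       [  0.        ,   0.        ,   1.        ]]), 'world_to_cam': array([[ 0.02175539, -0.999727  , -0.00852252,  0.01678968],
       [-0.99369139, -0.0206844 , -0.11022509,  0.53912497],
       [ 0.11001871,  0.01086675, -0.99387011,  0.86426515],
       [ 0.        ,  0.
[... 308 characters left out ...]
,  0.48063393, -0.8596002 ,  0.14946744],
       [ 0.33704774, -0.79115463, -0.51036573,  0.72869319],
       [ 0.        ,  0.        ,  0.        ,  1.        ]])}
{'camera_matrix': array([[371.81343348,   0.        , 277.84819822],
       [  0.        , 371.81343348, 202.34240605],
       [  0.        ,   0.        ,   1.        ]]), 'tool_from_camera': array([[-1.15507331e-05, -9.53915831e-01, -3.00074303e-01,
         7.70445065e-02],
       [ 9.99999998e-01,  9.73736261e-06, -6.94473244e-05,
        -1.22893955e-03],
       [ 6.91688344e-05, -3.00074303e-01,  9.53915828e-01,
        -7.01957135e-02],
       [ 0.00000000e+00,  0.00000000e+00,  0.00000000e+00,
         1.00000000e+00]])}
```

View pics/top0.png

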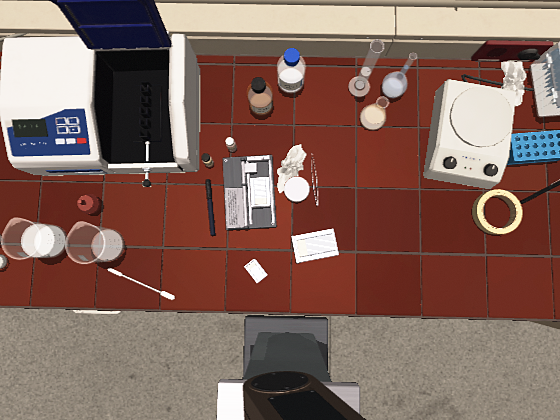

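View pics/side0.png

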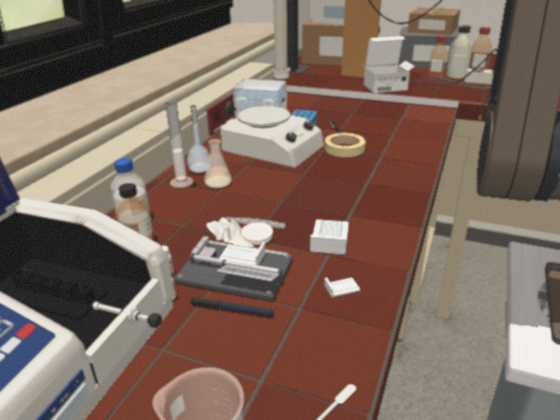

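Top view: the fixture spans (225–273, 155–230), with the tab lower left, the carrier at about (261,195) and the stop at the top. The marker is on the left, the petri dish on the right and the vials at (207,160) and (231,144). Next I'll compute a rough fixture pose from its corners and zoom in.

```bash
cat > h.py <<'E'
import numpy as np, cv2
from workcell import sense, viewer
from scipy.spatial.transform import Rotation as R
def cast(n,uv,z,pose=None):
    m=viewer.camera_model(n);K=m["camera_matrix"]
    if n=="wrist":
        p,o=pose;T=np.eye(4);T[:3,:3]=R.from_euler("xyz",o).as_matrix();T[:3,3]=p;C=T@m["tool_from_camera"]
    else: C=np.linalg.inv(m["world_to_cam"])
    d=C[:3,:3]@np.linalg.solve(K,[*uv,1]);c=C[:3,3]
    return c+d*(z-c[2])/d[2]
E
python3 - <<'E'
from h import *
im=cv2.imread("pics/top0.png");c=im[135:245,195:335]
cv2.imwrite("pics/topz.png",cv2.resize(c,None,fx=5.5,fy=5.45,interpolation=cv2.INTER_CUBIC))
for uv in((224,157),(272,155),(275,228),(227,230)):print(cast("top",uv,.012).round(4))
E
```

```text
[0.6652 0.163  0.012 ]
[0.6723 0.0497 0.012 ]
[0.4998 0.0386 0.012 ]
[0.4929 0.1496 0.012 ]
```

View pics/topz.png

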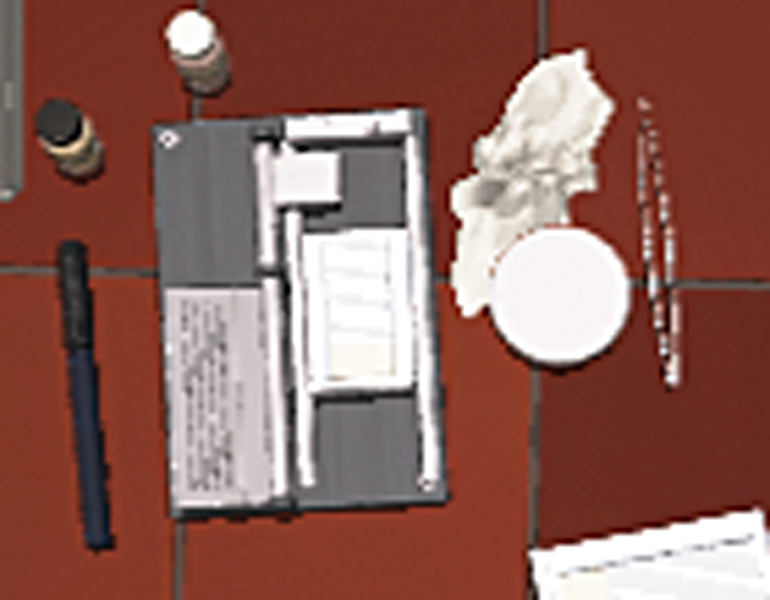

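Zoom: the carrier sits in the lane, the nose block is at (308,180), the tab is at lower left and the fixture corners agree (yaw about 0.075, length 173 mm). I'll move above it for a close look.

>>> drive_tool(steps=[45, -35, 0, 0, 0, 1, 92, -70, 0, 0, 0, 2, 138, -104, 0, 0, 0, 3, 184, -139, 0, 0, 0, 5, 230, -173, 0, 0, 0, 6, 276, -208, 0, 0, 0, 7, 322, -243, 0, 0, 0, 8, 367, -277, 0, 0, 0, 9.3, 367, -277, 0, 0, 0, 9.3], gripper=0.62)

```text
time: 1.23
tool_pos: [0.4517, -0.2978, 0.3035]
orientation: [-3.141, 0.0, 0.08]
contact_force: [0.5, -0.3, -0.3]
grip_width: 0.0528
finger_force: 0.0
```

>>> drive_tool(steps=[15, -57, 5, 0, 0, 0, 29, -113, 10, 0, 0, 0, 44, -170, 15, 0, 0, 0, 58, -226, 20, 0, 0, 0, 73, -283, 25, 0, 0, 0, 87, -340, 30, 0, 0, 0, 102, -396, 34, 0, 0, 0, 102, -396, 34, 0, 0, 0, 102, -396, 34, 0, 0, 0])

```text
time: 2.35
tool_pos: [0.5224, 0.1008, 0.2696]
orientation: [3.141, 0.001, 0.074]
contact_force: [-0.7, 0.1, -0.2]
grip_width: 0.0529
finger_force: 0.0
```

Run:
```python
from h import *
s=sense();im=viewer.camera("wrist");cv2.imwrite("pics/w1.png",im[:,:,::-1])
np.savez("w1.npz",p=s["tool_pos"],o=s["orientation"]);print(s["tool_pos"],s["orientation"],s["time"])
```

```text
[0.5223804  0.10075298 0.26956932] [3.14080726e+00 8.25819507e-04 7.42784440e-02] 2.35
```

View pics/w1.png

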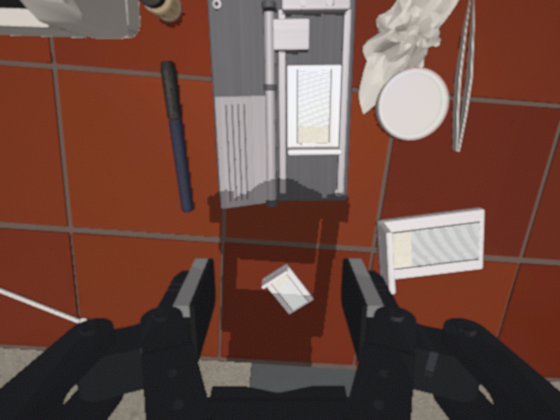

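Wrist view: tab corners (216,96), (264,96), (270,203), (222,208), wall top edge at about (288–341,154), right rail at (346,195), hinge rod at x≈270, screw at (217,4).

Run:
```python
from h import *
d=np.load("w1.npz");P=(d["p"],d["o"])
for n,uv,z in [("tabOF",(216,97),.040),("tabOR",(222,208),.040),("tabIF",(264,96),.028),("tabIR",(270,203),.028),("wallL",(288,154),.037),("wallR",(341,154),.037),("rodF",(268,10),.028),("rodR",(271,200),.028),("deckRR",(347,201),.012),("railRf",(351,12),.016),("railRr",(346,195),.016),("stopL",(284,9),.026),("noseRL",(275,49),.022),("noseRR",(308,48),.022)]:
    print(n,cast("wrist",uv,z,P).round(4))
im=cv2.imread("pics/w1.png");c=im[80:220,200:360];cv2.imwrite("pics/w1z.png",cv2.resize(c,None,fx=4.2,fy=4.2,interpolation=cv2.INTER_CUBIC))
```

```text
tabOF [0.5866 0.1548 0.04  ]
tabOR [0.4962 0.1475 0.04  ]
tabIF [0.5898 0.1181 0.028 ]
tabIR [0.4998 0.1071 0.028 ]
wallL [0.5458 0.0953 0.037 ]
wallR [0.549  0.0519 0.037 ]
rodF [0.6524 0.119  0.028 ]
rodR [0.5026 0.1064 0.028 ]
deckRR [0.5019 0.0363 0.012 ]
railRf [0.6579 0.0543 0.016 ]
railRr [0.5087 0.0388 0.016 ]
stopL [0.6543 0.107  0.026 ]
noseRL [0.626  0.1118 0.022 ]
noseRR [0.6287 0.0858 0.022 ]
```

View pics/w1z.png

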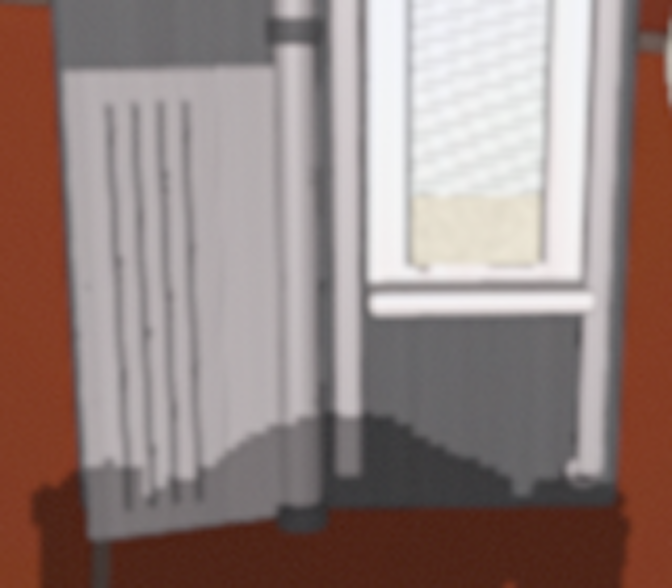

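Consistent: the fixture origin is about (0.584, 0.109) with yaw about 0.083, and the wall's rear face is at fixture x≈-39. The TCP already stands near fixture (-62, 0), so I'll descend.

>>> drive_tool(steps=[0, -2.6, 40, 0, 0, -0.5, 0, -2.6, 80, 0, 0, -0.5, 0, -2.6, 120, 0, 0, -0.5, 0, -2.6, 140, 0, 0, -0.5, 0, -2.6, 150, 0, 0, -0.5, 0, -2.6, 150, 0, 0, -0.5])

```text
time: 3.15
tool_pos: [0.5223, 0.1032, 0.1198]
orientation: [3.142, 0.001, 0.081]
contact_force: [-0.1, 0.0, 0.7]
grip_width: 0.0533
finger_force: 0.0
```

Run:
```python
from h import *
s=sense();print(s["tool_pos"],s["orientation"],s["contact_force"])
a=viewer.camera("wrist")[:,:,::-1];b=viewer.camera("side")[200:320,160:320,::-1]
b=cv2.resize(b,(560,420),interpolation=cv2.INTER_CUBIC)
c=np.hstack([a,b]);cv2.imwrite("pics/w2.png",cv2.resize(c,(800,300),interpolation=cv2.INTER_AREA))
```

```text
[0.52227219 0.10318771 0.11983687] [3.14151257e+00 5.87919681e-04 8.14333335e-02] [-0.0853287   0.04393733  0.69522508]
```

View pics/w2.png

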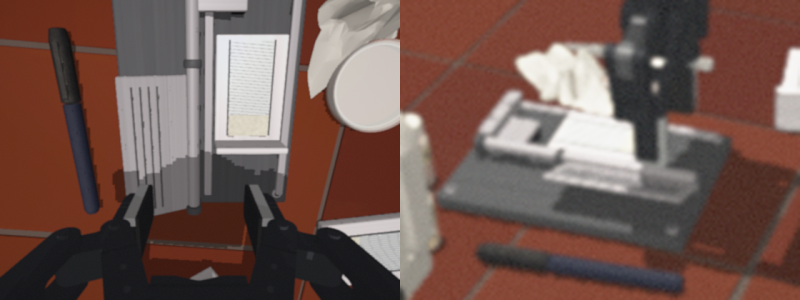

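The left finger is over the tab's rear and the right finger is in the lane behind the wall. Now I press down in small steps.

>>> drive_tool(steps=[0, 0, 4, 0, 0, 0, 0, 0, 8, 0, 0, 0, 0, 0, 12, 0, 0, 0, 0, 0, 12, 0, 0, 0])

```text
time: 3.75
tool_pos: [0.5219, 0.1044, 0.1074]
orientation: [-3.142, 0.001, 0.083]
contact_force: [-1.0, 0.2, -0.9]
grip_width: 0.0528
finger_force: 0.0
```

>>> drive_tool(steps=[0, 0, 3, 0, 0, 0, 0, 0, 5, 0, 0, 0, 0, 0, 5, 0, 0, 0])

```text
time: 4.12
tool_pos: [0.5224, 0.1044, 0.1033]
orientation: [-3.141, -0.0, 0.083]
contact_force: [-1.3, 0.2, 3.9]
grip_width: 0.0528
finger_force: 1.5
```

>>> drive_tool(steps=[0, 0, 4, 0, 0, 0, 0, 0, 8, 0, 0, 0, 0, 0, 11, 0, 0, 0, 0, 0, 11, 0, 0, 0, 0, 0, 11, 0, 0, 0])

```text
time: 4.75
tool_pos: [0.5229, 0.1051, 0.0931]
orientation: [-3.14, -0.001, 0.083]
contact_force: [-2.5, 3.0, 7.5]
grip_width: 0.0529
finger_force: 4.0
```

Run:
```python
from h import *
s=sense();print(s["tool_pos"],s["contact_force"])
a=viewer.camera("wrist")[:,:,::-1];b=viewer.camera("side")[200:320,160:320,::-1]
b=cv2.resize(b,(560,420),interpolation=cv2.INTER_CUBIC)
c=np.hstack([a,b]);cv2.imwrite("pics/w3.png",cv2.resize(c,(800,300),interpolation=cv2.INTER_AREA))
```

```text
[0.52285431 0.10509147 0.09312214] [-2.49353534  3.03437927  7.54717885]
```

View pics/w3.png

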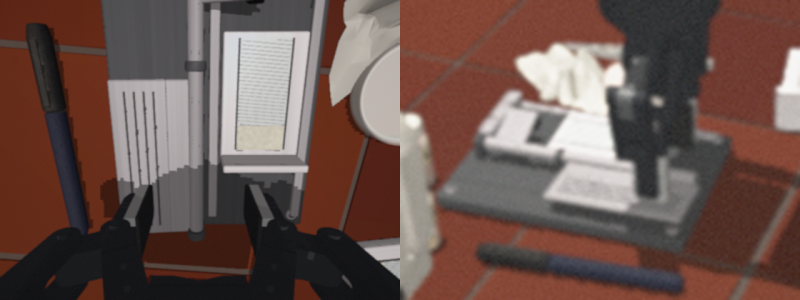

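The tab is nearly level (about 0.35 rad) and the nose is lifted. I'll press slightly more and then push along x.

>>> drive_tool(steps=[0, 0, 1, 0, 0, 0, 4, 0, 1, 0, 0, 0, 8, 0, 1, 0, 0, 0, 12, 0, 1, 0, 0, 0, 16, 0, 1, 0, 0, 0, 20, 0, 1, 0, 0, 0, 24, 0, 1, 0, 0, 0, 28, 0, 1, 0, 0, 0, 32, 0, 1, 0, 0, 0, 32, 0, 1, 0, 0, 0])

```text
time: 6.1
tool_pos: [0.553, 0.107, 0.0914]
orientation: [-3.141, 0.005, 0.084]
contact_force: [-6.1, -0.4, 9.6]
grip_width: 0.0531
finger_force: 5.3
```

Run:
```python
from h import *
s=sense();print(s["tool_pos"],s["contact_force"])
a=viewer.camera("wrist")[:,:,::-1];b=viewer.camera("side")[200:320,160:320,::-1]
b=cv2.resize(b,(560,420),interpolation=cv2.INTER_CUBIC)
c=np.hstack([a,b]);cv2.imwrite("pics/w4.png",cv2.resize(c,(800,300),interpolation=cv2.INTER_AREA))
```

```text
[0.55296342 0.10704516 0.09135915] [-6.1108473  -0.37661567  9.55241695]
```

View pics/w4.png

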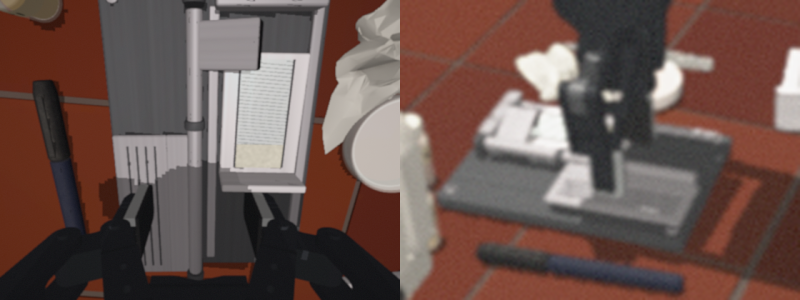

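The carrier's front is under the raised nose and being pushed. I'll continue to the stop.

>>> drive_tool(steps=[4, 0, 0, 0, 0, 0, 8, 0, 0, 0, 0, 0, 12, 0, 0, 0, 0, 0, 16, 0, 0, 0, 0, 0, 18, 0, 0, 0, 0, 0, 18, 0, 0, 0, 0, 0])

```text
time: 6.95
tool_pos: [0.5706, 0.1085, 0.0913]
orientation: [-3.141, 0.006, 0.084]
contact_force: [-6.6, 0.1, 10.2]
grip_width: 0.0529
finger_force: 5.3
```

>>> drive_tool(steps=[2, 0, 0, 0, 0, 0, 4, 0, 0, 0, 0, 0, 4, 0, 0, 0, 0, 0])

```text
time: 7.32
tool_pos: [0.573, 0.1087, 0.0911]
orientation: [-3.141, 0.012, 0.084]
contact_force: [-12.9, -2.1, 13.7]
grip_width: 0.0528
finger_force: 8.5
```

>>> drive_tool(steps=[2, 0, 0, 0, 0, 0, 2, 0, 0, 0, 0, 0, 2, 0, 0, 0, 0, 0])

```text
time: 7.7
tool_pos: [0.5734, 0.1087, 0.0908]
orientation: [-3.141, 0.017, 0.084]
contact_force: [-16.9, -2.3, 17.7]
grip_width: 0.0528
finger_force: 10.5
```

Run:
```python
from h import *
s=sense();print(s["tool_pos"],s["contact_force"])
a=viewer.camera("wrist")[:,:,::-1];b=viewer.camera("side")[200:320,160:320,::-1]
b=cv2.resize(b,(560,420),interpolation=cv2.INTER_CUBIC)
c=np.hstack([a,b]);cv2.imwrite("pics/w5.png",cv2.resize(c,(800,300),interpolation=cv2.INTER_AREA))
```

```text
[0.573392   0.10870856 0.09077099] [-16.88900296  -2.26517465  17.70322268]
```

View pics/w5.png

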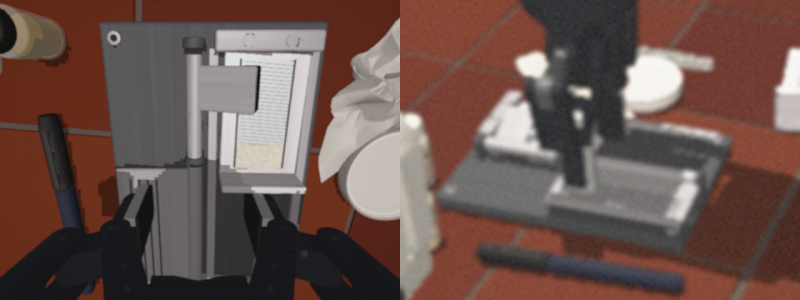

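The carrier meets the stop, as shown by the blocked motion and rising force. I'll back off and then lift.

>>> drive_tool(steps=[-4, 0, 0, 0, 0, 0, -8, 0, 0, 0, 0, 0, -12, 0, 0, 0, 0, 0, -12, 0, -5, 0, 0, 0, -12, 0, -10, 0, 0, 0, -12, 0, -15, 0, 0, 0, -12, 0, -25, 0, 0, 0, -12, 0, -50, 0, 0, 0, -12, 0, -90, 0, 0, 0, -12, 0, -90, 0, 0, 0])

```text
time: 9.05
tool_pos: [0.5681, 0.1081, 0.1852]
orientation: [3.141, -0.008, 0.083]
contact_force: [0.9, -0.1, 0.2]
grip_width: 0.0528
finger_force: 0.0
```

Run:
```python
from h import *
s=sense();P=(s["tool_pos"],s["orientation"]);print(P,s["contact_force"])
a=viewer.camera("wrist")[:,:,::-1];cv2.imwrite("pics/w6.png",a)
```

```text
(array([0.5681193 , 0.10806747, 0.18515245]), array([ 3.14100806, -0.00781104,  0.08340625])) [ 0.92479816 -0.09639357  0.17225783]
```

View pics/w6.png

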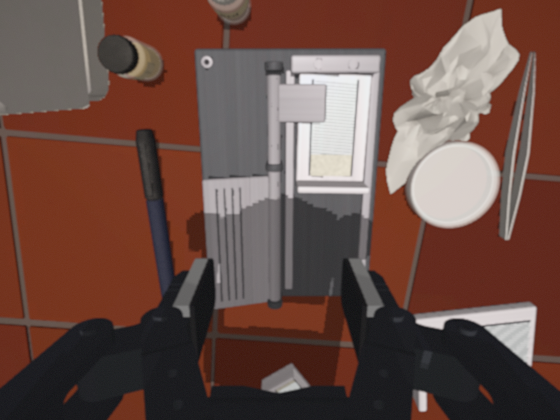

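The clip is down on the carrier, the carrier's front edge (row 74) is at the stop, and the wall's rear top is at (333,191). One quick number check before handing in.

Run:
```python
from h import *
s=sense();P=(s["tool_pos"],s["orientation"])
a=cast("wrist",(333,192),.037,P);d=a[:2]-[.5838,.109];c,si=np.cos(.083),np.sin(.083)
x=c*d[0]+si*d[1];print("wall x,y mm",1e3*x,1e3*(-si*d[0]+c*d[1]))
if abs(x)<.003:
    from workcell import workorder;print(workorder.sign_off())
```

```text
wall x,y mm -1.008023506962204 -31.659208861392987
the job is handed in; nothing more can be done
None
```

The job is handed in. The carrier measured about 1 mm from home against the end stop, and in the last picture the clip's nose sits down on it. The arm is lifted clear, and nothing I saw suggests the bystanders moved.

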